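# Put the electromagnet kit back in its tray

### The arm

A 6-joint arm with a two-finger parallel gripper is mounted at the origin on the work surface. World frame = base frame: x ahead of the robot, y to its left, z up, the work surface at z = 0. Lengths are in m, angles in degrees, forces in N, time in s.
With the tool pointing down it reaches from about 0.275 to 0.725 m from the base axis. Payload 15.9 kg.
Tool frame: the origin (TCP) lies midway between the tips of the shut fingers; the grasp point (between the pads) lies 19 mm behind it; z points along the fingers, y is the line along which they close (so a half turn about z gives the same grasp; the last joint's range is limited). The gripper opens to 85 mm and grips with 20 to 120 N. Pads are 22 mm wide; open, the fingers measure 114 mm over their backs; the gripper's body (76 mm by 85 mm) begins 54 mm behind the grasp point. The pads swing forward as they close: fully open they stand 13 mm farther back than shut.
Start: joints at [-74.083, 12.198, -1.971, 75.831, 0, 90], TCP at [0.137, -0.481, 0.231] pointing down, gripper open.
Joint ranges: [-170.91, 170.91], [-42.67, 98.43], [-65.05, 77.54], [-120.47, 116.71], [-90, 82.35], [-180, 180]. Speed limits (degrees/s): [108.29, 108.29, 136.94, 147.25, 180, 180].

### API

Orientations are given as a 3x3 rotation matrix whose columns are the frame's x, y, z axes.
In Python, from workcell import observe, imaging, ctrl gives the robot as it stands.
- The arm moves only by the tool send_rows, never from a script. Its argument "motion" is a list that holds one entry, the list of rows, each a list of 7 numbers: the shift along the tool's x, y, z in units of 40 mm (1.0 is 40 mm), then the turn, a rotation vector about the tool's x, y, z in units of 5 degrees (1.0 is 5 degrees), then the closure, from -1 (fully open) to 1 (shut). In form: [[[dx, dy, dz, ax, ay, az, hand], ...]]. A call has 1 to 8 rows; each row shifts and turns the commanded pose from where the row before left it, along the tool's axes as they then stand; what a row does not reach is not made up. A row lasts 1/10 s, in which the tool goes at most 50 mm and 8.59 degrees, less where a joint would pass 70% of its speed; a pose out of reach is approached as far as the arm can. A call is refused whole if a number of a shift passes 1 or a number of a turn 1, either way. A call with a gripper value outside its range is refused whole. The fingers move at their own pace and stop on an object; "newtons" is the grip in N (left out, the last holds). Time passes only in rows, so rows that do not move let the fingers close. It gives the time, the measured TCP pose, the force, the opening and the grip force at its end, in the units of the state.
- observe(): the state, without advancing time (a new reading comes with each control period).
- imaging.grab_frame(name): name is "side" or "top" or "wrist"; returns a dict with "img" (400x640x3 uint8, red, green, blue), "range_z" (400x640 float32, m along the optical axis (not along the pixel's ray), 0 where there is no reading), "camera_matrix" (3x3 intrinsics, pixels), "xyz" and "orientation" of the camera in the world. Camera axes: x right, y up, looking along -z (the intrinsics and any distortion apply to the point x, -y, -z); pixel columns grow to the right and rows downward; lengths in m; the calibration is good to about 2 mm. A picture is of the moment at which its call begins.
- ctrl.sign_off(): hands the job in; it is judged then, once.
The state is a dict: "t": time; "qpos": joint angles; "qd": joint speeds; "tau": joint torques, N m; "tool_pos": TCP position; "eef_rot": TCP orientation; "force": force on the tool from outside, world axes, zero at the start; "moment": the same for the moment, N m; "finger_gap": finger opening in m; "grip_force": force on a finger pad.
Only numpy, scipy, OpenCV 4.12 (cv2) and the standard library are available. Lean on these libraries where they do the work, as an engineer would, in place of code of your own. Each camera call takes 0.05 s, during which the arm holds its last target. There are 200 camera calls.

### The job

Pack the electromagnet kit into its wooden tray, setting each part down gently and flat on the floor of its insert: the coil in the square insert with its hole upright, the short iron bar lying lengthwise in the long insert, the iron ring over the post, and the pole piece standing tip up in the round cup. The solid disc and the long bar belong to another kit: leave them where they lie.

Things in the scene. Friction and masses are not known exactly. Their poses are not given: they have to be found in the camera images.
- coil: Square coil to move: black bobbin with copper winding and a 24 mm square hole right through, standing on a flange with the hole upright; flanges 56 x 56 mm and 5 mm thick, winding 50 x 50 mm, height 45 mm, 0.2 to 0.32 kg. Origin: centre of its underside; x and y along its sides, z up.
- short_bar: Short dark iron bar to move, 70 mm long (x) and 25 x 25 mm in section, lying flat, 0.27 to 0.43 kg. Origin: centre of its underside; z up.
- ring_core: Dark iron ring to move, lying flat: outer diameter 56 mm, hole 34 mm right through, height 25 mm, 0.24 to 0.38 kg. Origin: centre of its underside, on the axis; z up.
- pole_piece: Dark iron pole piece to move, standing tip up: cylinder of diameter 40 mm and 40 mm high, then a blunt cone to 12 mm diameter at 58 mm height, 0.36 to 0.57 kg. Origin: centre of its underside, on the axis; z up.
- disc: Look-alike of the ring: dark iron disc without a hole, diameter 56 mm, height 25 mm, lying flat; stays where it is. Origin: centre of its underside; z up.
- long_bar: Look-alike of the short bar: dark iron bar 110 mm long (x), 25 x 25 mm in section, lying flat; stays where it is. Origin: centre of its underside; z up.
- bay_square: Square white insert in the low wooden tray (212 x 212 mm, rim 12 mm high; four inserts 2 x 2, 100 mm apart, in any arrangement): inside 74 x 74 mm, walls 4 mm, tops 18 mm and floor 8 mm above the table. Origin: centre of its underside, 3 mm below the floor; x and y along its sides, z up; all four inserts share the tray's yaw and are fixed to it.
- bay_long: Long white insert in the tray: inside 88 mm (x) by 44 mm (y), walls 4 mm thick, whose tops lie 18 mm above the table, floor 8 mm above the table. Origin: centre of its underside, 3 mm below the floor; z up; all four inserts share the tray's yaw and are fixed to it.
- bay_post: Round white insert in the tray, a disc of diameter 72 mm without a rim, with an upright post of diameter 14 mm in its middle; the disc's top (the floor) lies 8 mm above the table, the post's top 30 mm above the table. Origin: centre of its underside, 3 mm below the floor; z up; all four inserts share the tray's yaw and are fixed to it.
- bay_cup: Round white cup insert in the tray: outside diameter 66 mm, inside 58 mm, rim 18 mm above the table, floor 8 mm above the table. Origin: centre of its underside, 3 mm below the floor; z up; all four inserts share the tray's yaw and are fixed to it.
Not all that is in view belongs to the job. Leave any pink or purple look-alike of the short_bar alone.

How it is judged:
By the outcome, as a careful person would: the job done as asked, in the order asked, and still so for the second after the job is handed in, with the robot touching nothing.
It also fails if it takes over 102 s, if anything falls off the work surface, if the arm or the gripper's body presses on something with over 40 N, if the wrist force passes 120 N, or if a joint passes its speed limit or range.

## Working session

There is one attempt and no reset: what is moved stays moved. The work goes in short steps, Python scripts to look and compute and a tool call to move; the robot and the scene stay as the last step left them, time stands still between calls to the robot, and variables do not carry over. Pictures are saved under pics/ and viewed, at most 14 in all, crops included, and the job is handed in when it is done.

Besides the shell and the picture viewer there is one more tool, called after ">>>" as name([rows], argument=value, ...), one row to a line, values as JSON. send_rows: Moves the arm, as the interface text tells. Its arguments: {"type":"object","properties":{"motion":{"type":"array","items":{"type":"array","items":{"type":"array","items":{"type":"number"}}}},"newtons":{"type":"number"}},"required":["motion"]}

```bash
mkdir -p pics; ls; cat > h.py <<'E'
import numpy as np, cv2
from workcell import observe, imaging, ctrl
def grab(n):
    f=imaging.grab_frame(n); np.savez(''+n+'.npz',**f); return f
def cloud(f):
    K=f['camera_matrix'];z=f['range_z'];h,w=z.shape
    u,v=np.meshgrid(np.arange(w),np.arange(h))
    p=np.stack([(u-K[0,2])/K[0,0]*z,-(v-K[1,2])/K[1,1]*z,-z],-1)
    P=p@np.array(f['orientation']).T+np.array(f['xyz']); P[z==0]=np.nan
    return P
def ray(f,u,v,h):
    K=f['camera_matrix'];d=np.array([(u-K[0,2])/K[0,0],-(v-K[1,2])/K[1,1],-1])
    d=np.array(f['orientation'])@d;o=np.array(f['xyz']);return o+d*(h-o[2])/d[2]
E
python3 - <<'E'
from h import *
for n in('top','side'):
    f=grab(n);cv2.imwrite(f'pics/{n}0.png',f['img'][:,:,::-1]);print(n,f['xyz'],np.round(f['orientation'],3).tolist(),f['camera_matrix'].tolist(),[k for k in f])
s=observe();print(s['t'],s['tool_pos'],np.round(s['eef_rot'],3).tolist())
E
```

```text
pics
top [0.25322967 0.0402782  1.40743996] [[-0.057, 0.971, -0.232], [-0.998, -0.056, 0.012], [-0.001, 0.232, 0.973]] [[513.070019467826, 0.0, 315.0528432890607], [0.0, 513.070019467826, 195.38259156848306], [0.0, 0.0, 1.0]] ['img', 'range_z', 'camera_matrix', 'xyz', 'orientation']
side [0.29381927 1.1169205  0.96368056] [[-0.966, 0.171, -0.195], [-0.259, -0.611, 0.748], [0.009, 0.773, 0.634]] [[509.68625830260567, 0.0, 320.49605384237566], [0.0, 509.68625830260567, 197.53208765134542], [0.0, 0.0, 1.0]] ['img', 'range_z', 'camera_matrix', 'xyz', 'orientation']
0.1 [ 0.13702335 -0.48054641  0.23089064] [[0.962, 0.274, -0.0], [0.274, -0.962, 0.001], [-0.0, -0.001, -1.0]]
```

View pics/top0.png

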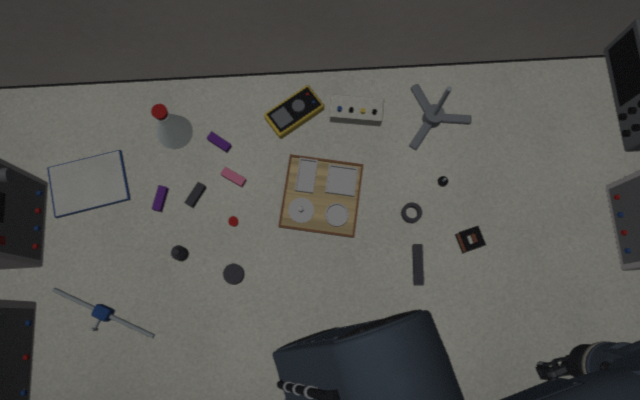

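View pics/side0.png

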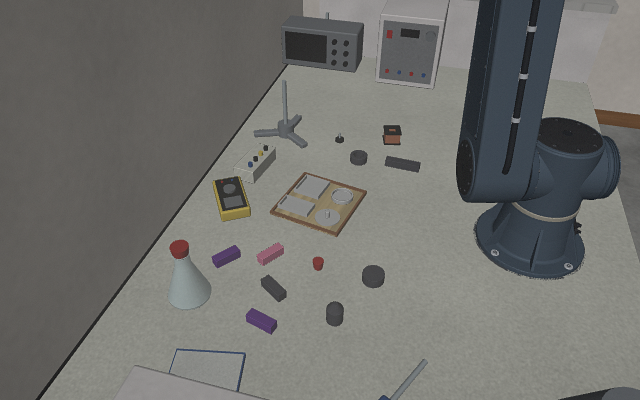

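The top view shows the tray at about (320,195): long insert (306,176), square (341,180), post (301,210), cup (337,215). The coil is at (470,239), ring (411,212), long bar (418,264), short bar (196,194), pole piece (180,253) and disc (234,273). The pink and purple bars are distractors.

```bash
cat >> h.py <<'E'
def blob(f,u,v,zlo,zhi,r=25,rect=True):
    """connected patch of depth points with height in the band nearest to (u,v): centroid, rect (centre,size,yaw)"""
    P=cloud(f);m=((P[...,2]>zlo)&(P[...,2]<zhi)).astype(np.uint8)
    w=np.zeros_like(m);w[max(0,int(v)-r):int(v)+r+1,max(0,int(u)-r):int(u)+r+1]=1;m&=w
    n,l,s,c=cv2.connectedComponentsWithStats(m)
    k=1+np.argmax(s[1:,4]);q=P[l==k]
    R=cv2.minAreaRect((q[:,:2]*1000).astype(np.float32))
    return q.mean(0),R,len(q),np.median(q[:,2])
E
python3 - <<'E'
from h import *
f=dict(np.load('top.npz'))
P=cloud(f)
print('table',[np.round(P[v,u],4).tolist() for u,v in((270,200),(380,230),(200,230),(450,215))])
for n,u,v,a,b in(('coil',470,239,.035,.06),('bar',196,194,.017,.035),('ring',411,212,.017,.035),('pole',180,253,.03,.07),('disc',234,273,.017,.035),('lbar',418,264,.017,.035)):
    c,R,N,z=blob(f,u,v,a,b);print(n,np.round(c,4),np.round(R[0],1),np.round(R[1],1),round(R[2],1),N,round(z,4))
m=((P[...,2]>.007)&(P[...,2]<.0165));w=np.zeros_like(m);w[145:245,265:375]=1
q=P[m&w];R=cv2.minAreaRect((q[:,:2]*1000).astype(np.float32));print('tray',R)
E
```

```text
table [[0.5824, 0.1506, -0.0013], [0.4792, -0.1511, 0.0002], [0.5072, 0.3468, 0.0039], [0.5108, -0.3509, -0.0034]]
coil [ 0.4359 -0.3903  0.0435] [ 436.1 -390.9] [55.6 58.4] 14.3 375 0.0433
bar [0.6059 0.3554 0.0241] [606.6 356.2] [26.6 69.9] 55.8 237 0.0238
ring [ 0.5211 -0.2402  0.0237] [ 520.3 -240.2] [53.9 54.1] 58.2 210 0.0236
pole [0.4426 0.3947 0.0472] [443.3 396.3] [37.6 38.3] 33.9 183 0.0471
disc [0.3803 0.2542 0.0245] [379.8 254.1] [53.8 53.9] 42.9 341 0.0246
lbar [ 0.3773 -0.243   0.0241] [ 377.9 -243.7] [ 25.9 107.6] 86.2 392 0.0241
tray ((585.1841430664062, 10.908737182617188), (287.7080078125, 279.6627197265625), 79.49375915527344)
```

```bash
cat >> h.py <<'E'
def px2w(f,pts,h): return np.array([ray(f,u,v,h)[:2]*1000 for u,v in pts],np.float32)
E
python3 - <<'E'
from h import *
f=dict(np.load('top.npz'));hsv=cv2.cvtColor(f['img'],cv2.COLOR_RGB2HSV)
w=np.zeros(hsv.shape[:2],bool);w[140:250,260:385]=1
for p in((298,195),(306,176),(341,180),(270,200),(337,215),(320,200)):print(p,hsv[p[1],p[0]])
m=((hsv[...,1]>75)&(hsv[...,0]<25)&w).astype(np.uint8)
m=cv2.morphologyEx(m,cv2.MORPH_OPEN,np.ones((2,2)))
cs,_=cv2.findContours(m,cv2.RETR_EXTERNAL,cv2.CHAIN_APPROX_NONE);c=max(cs,key=cv2.contourArea)[:,0]
print(cv2.minAreaRect(px2w(f,c,.012)))
wm=np.zeros_like(m);cv2.drawContours(wm,[c[:,None]],-1,1,-1)
wm=(wm>0)&(hsv[...,1]<55)
n,l,s,cc=cv2.connectedComponentsWithStats(wm.astype(np.uint8))
for k in range(1,n):
    if s[k,4]>100:
        ys,xs=np.nonzero(l==k);R=cv2.minAreaRect(px2w(f,np.c_[xs,ys],.016));print(s[k],cc[k].round(1),np.round(R[0],1),np.round(R[1],1),R[2])
big=cv2.resize(f['img'][140:250,260:385],None,fx=5,fy=5,interpolation=cv2.INTER_CUBIC)[:,:,::-1]
cv2.imwrite('pics/tray0.png',np.clip(big*1.3,0,255))
E
```

```text
(298, 195) [ 21  83 111]
(306, 176) [  0   2 112]
(341, 180) [  0   2 112]
(270, 200) [ 30  15 116]
(337, 215) [  0   0 111]
(320, 200) [ 21  82 112]
((583.4187622070312, 3.8978118896484375), (209.02732849121094, 211.15194702148438), 78.57453155517578)
[325 164  33  33 887] [341.1 179.8] [625.6 -52.4] [84.6 85.9] 78.5882339477539
[288 197  27  26 537] [300.7 209.7] [546.7  64.5] [72.1 70.7] 86.70315551757812
[325 203  24  24 464] [336.3 214.3] [526.9 -32.8] [63.7 64.8] 86.4609146118164[ WARN:0@0.332] global loadsave.cpp:1063 imwrite_ Unsupported depth image for selected encoder is fallbacked to CV_8U.
```

View pics/tray0.png

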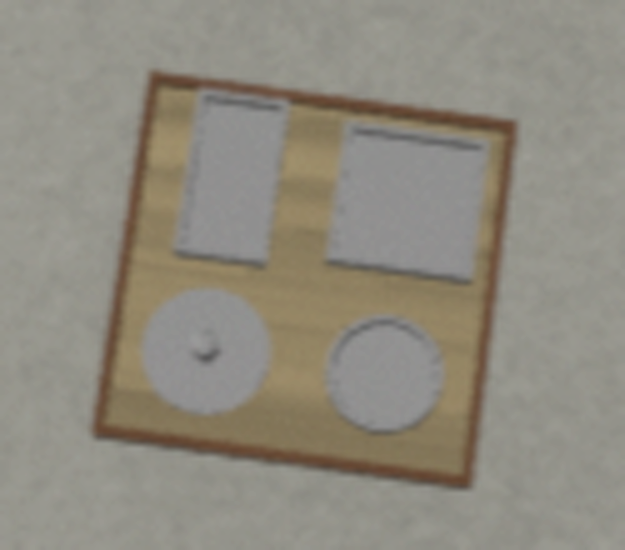

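>>> send_rows([
  [[0.95,0,0,0,0,0,-1],[0.95,0,0,0,0,0,-1],[0.95,0,0,0,0,0,-1],[0.95,0,0,0,0,0,-1],[0.95,0,0,0,0,0,-1],[0.95,0,0,0,0,0,-1],[0.95,0,0,0,0,0,-1],[0.95,-0.1,0,0,0,0.3,-1]],
], newtons=60)

```text
t: 0.9
tool_pos: [0.4297, -0.393, 0.2309]
eef_rot: [[0.969, 0.249, -0.0], [0.249, -0.969, 0.0], [-0.0, -0.0, -1.0]]
force: [-0.1, -0.5, -0.3]
finger_gap: 0.0856
grip_force: 0.0
```

```bash
cat >> h.py <<'E'
def st():
    s=observe();R=np.array(s['eef_rot']);print('t',round(s['t'],2),'p',np.round(np.array(s['tool_pos'])*1000,1),'yawx',round(np.degrees(np.arctan2(R[1,0],R[0,0])),2),'tilt',np.round(R[:2,2],3),'gap',round(s['finger_gap']*1000,1),'grip',round(s['grip_force'],1),'F',np.round(s['force'],1),'q6',np.round(s['qpos'],0));return s
def go(x,y,z,yaw):
    "mm; shift in the present tool frame (units of 40 mm), then turn about tool z (units 5deg)"
    s=st();R=np.array(s['eef_rot']);d=R.T@(np.array([x,y,z])-np.array(s['tool_pos'])*1000)/40
    a=np.degrees(np.arctan2(R[1,0],R[0,0]));e=(yaw-a+90)%180-90
    print('shift units',np.round(d,3),'turn units about tool z',round(-e/5,3),'-> yaw',round(a+e,1))
E
python3 - <<'E'
from h import *
st();f=grab('wrist');cv2.imwrite('pics/w1.png',f['img'][:,:,::-1]);print(f['xyz'],np.round(f['orientation'],3).tolist(),f['camera_matrix'][0])
P=cloud(f);m=(P[...,2]>.037)&(P[...,2]<.055)&(abs(P[...,0]-.436)<.06)&(abs(P[...,1]+.39)<.06)
q=P[m];print(len(q),cv2.minAreaRect((q[:,:2]*1000).astype(np.float32)),np.median(q[:,2]))
E
```

```text
t 0.9 p [ 429.7 -393.   230.9] yawx 14.41 tilt [-0.  0.] gap 85.6 grip 0.0 F [-0.1 -0.5 -0.3] q6 [-42.  22.  12.  79.  -0. 123.]
[ 0.50416626 -0.37455821  0.37303601] [[0.248, 0.924, 0.292], [-0.969, 0.236, 0.075], [0.0, -0.301, 0.954]] [322.80485819   0.         322.69845467]
2426 ((437.3102111816406, -391.0751953125), (56.02272033691406, 56.095306396484375), 15.110218048095703) 0.044535189450398194
```

View pics/w1.png

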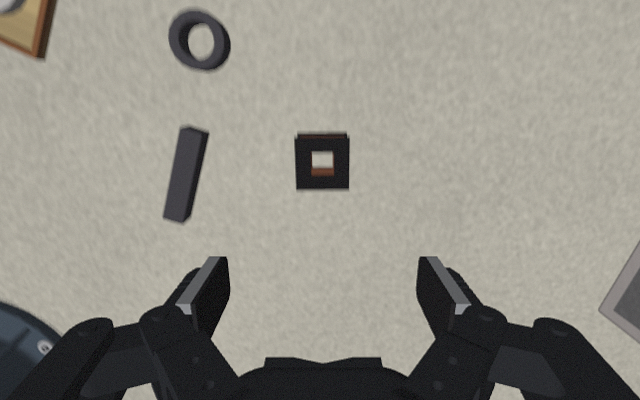

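Wrist view: coil square at about (322,162), and depth gives its centre at (437.3, -391.1) with yaw 15.1°. This agrees with the top camera.

```bash
python3 -c "
from h import *
go(437.3,-391.1,18,15.1)"
```

```text
t 0.95 p [ 433.9 -390.6  230.4] yawx 14.42 tilt [0.001 0.002] gap 85.0 grip 0.0 F [ 2.3  5.9 -0.9] q6 [-42.  22.  12.  79.   0. 124.]
shift units [0.072 0.041 5.309] turn units about tool z -0.135 -> yaw 15.1
```

>>> send_rows([
  [[0.23,0,0.8,0,0,-0.14,-1],[0,0,0.8,0,0,0,-1],[0,0,0.8,0,0,0,-1],[0,0,0.6,0,0,0,-1],[0,0,0.4,0,0,0,-1],[0,0,0.2,0,0,0,-1],[0,0,0,0,0,0,-1]],
])

```text
t: 1.65
tool_pos: [0.4367, -0.3909, 0.0864]
eef_rot: [[0.965, 0.261, -0.001], [0.261, -0.965, 0.001], [-0.001, -0.002, -1.0]]
force: [0.4, 0.1, -0.2]
finger_gap: 0.0853
grip_force: 0.0
```

```bash
python3 -c "
from h import *
go(437.3,-391.1,18,15.1)"
```

```text
t 1.65 p [ 436.7 -390.9   86.4] yawx 15.12 tilt [-0.001  0.001] gap 85.3 grip 0.0 F [ 0.4  0.1 -0.2] q6 [-42.  26.  -4.  60.  -0. 123.]
shift units [0.014 0.012 1.71 ] turn units about tool z 0.004 -> yaw 15.1
```

>>> send_rows([
  [[0.01,0.01,0.6,0,0,0,-1],[0,0,0.5,0,0,0,-1],[0,0,0.4,0,0,0,-1],[0,0,0.2,0,0,0,-1],[0,0,0,0,0,0,-0.3],[0,0,0,0,0,0,0.2],[0,0,0,0,0,0,1],[0,0,0,0,0,0,1]],
], newtons=50)

```text
t: 2.45
tool_pos: [0.4383, -0.392, 0.0208]
eef_rot: [[0.965, 0.261, 0.001], [0.261, -0.965, -0.001], [0.001, 0.001, -1.0]]
force: [-1.3, 1.4, 5.0]
finger_gap: 0.0543
grip_force: 52.0
```

>>> send_rows([
  [[0,0,0,0,0,0,1],[0,0,0,0,0,0,1],[0,0,0,0,0,0,1],[0,0,-0.1,0,0,0,1],[0,0,-0.2,0,0,0,1],[0,0,-0.4,0,0,0,1],[0,0,-0.6,0,0,0,1],[0,0,-0.8,0,0,0,1]],
])

```text
t: 3.25
tool_pos: [0.4372, -0.3912, 0.1041]
eef_rot: [[0.965, 0.261, -0.001], [0.261, -0.965, 0.001], [-0.001, -0.001, -1.0]]
force: [1.3, -0.3, -2.6]
finger_gap: 0.0544
grip_force: 53.4
```

```bash
python3 - <<'E'
from h import *
go(624,-54,130,-11.4);f=grab('wrist');cv2.imwrite('pics/w2.png',f['img'][:,:,::-1])
E
```

```text
t 3.25 p [ 437.2 -391.2  104.1] yawx 15.11 tilt [-0.001  0.001] gap 54.4 grip 53.4 F [ 1.3 -0.3 -2.6] q6 [-42.  25.  -2.  63.  -0. 123.]
shift units [ 6.705 -6.921 -0.645] turn units about tool z 5.303 -> yaw -11.4
```

View pics/w2.png

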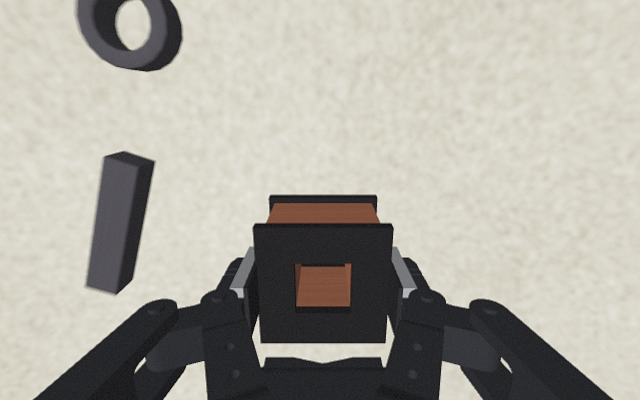

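The coil is held squarely, with its hole upright. Next I turn to the tray yaw and travel, stopping short of the tray to measure it with the wrist camera.

>>> send_rows([
  [[0,0,-0.3,0,0,0.5,1],[0,0,-0.3,0,0,0.9,1],[0,0,-0.2,0,0,0.9,1],[0,0,-0.2,0,0,0.9,1],[0,0,0,0,0,0.9,1],[0,0,0,0,0,0.8,1],[0,0,0,0,0,0.4,1],[0,-0.2,0,0,0,0,1]],
])

```text
t: 4.1
tool_pos: [0.4394, -0.3842, 0.144]
eef_rot: [[0.98, -0.199, 0.001], [-0.199, -0.98, -0.001], [0.001, 0.001, -1.0]]
force: [-0.7, 1.1, -2.1]
finger_gap: 0.055
grip_force: 53.5
```

>>> send_rows([
  [[0,-0.5,0,0,0,0,1],[0,-0.9,0,0,0,0,1],[0,-1,0,0,0,0,1],[0,-1,0,0,0,0,1],[0,-1,0,0,0,0,1],[0,-1,0,0,0,0,1],[0,-1,0,0,0,0,1],[0,-1,0,0,0,0,1]],
])

```text
t: 4.9
tool_pos: [0.4971, -0.0948, 0.1439]
eef_rot: [[0.982, -0.189, 0.001], [-0.189, -0.982, 0.003], [0.001, -0.003, -1.0]]
force: [0.9, 0.5, -3.0]
finger_gap: 0.0542
grip_force: 53.6
```

>>> send_rows([
  [[0,-0.8,0,0,0,0,1],[0,-0.5,0,0,0,0,1],[0,-0.2,0,0,0,0,1],[0,0,0,0,0,0,1],[0,0,0,0,0,0,1]],
])

```text
t: 5.4
tool_pos: [0.5028, -0.0687, 0.1439]
eef_rot: [[0.988, -0.151, 0.004], [-0.152, -0.988, 0.028], [-0.0, -0.028, -1.0]]
force: [0.3, -0.2, -1.6]
finger_gap: 0.0546
grip_force: 53.7
```

```bash
python3 - <<'E'
from h import *
go(624,-54,130,-11.4);f=grab('wrist');cv2.imwrite('pics/w3.png',f['img'][:,:,::-1])
E
```

```text
t 5.4 p [502.8 -68.7 143.9] yawx -8.72 tilt [0.004 0.028] gap 54.6 grip 53.7 F [ 0.3 -0.2 -1.6] q6 [ -9.  15. -11.  64.   2. 180.]
shift units [ 2.94  -0.812  0.37 ] turn units about tool z 0.537 -> yaw -11.4
```

View pics/w3.png

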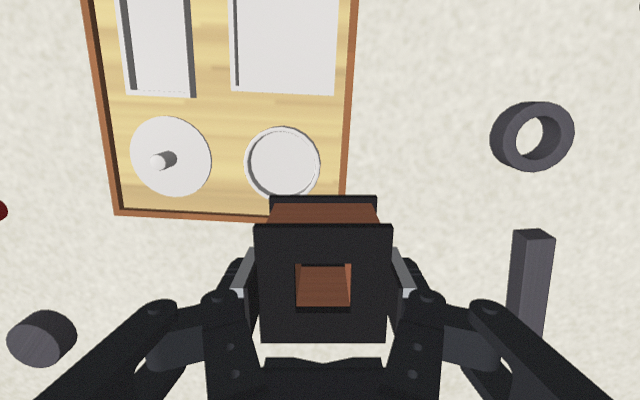

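The wrist view shows the post insert at about (171,156), the cup at (282,160), and the long and square inserts above them. Joint 6 has reached its 180° end, so I will use the 90°-turned grasp yaw (78.6°) for the square coil. First I measure the inserts.

```bash
python3 - <<'E'
from h import *
f=dict(np.load('wrist.npz'));hsv=cv2.cvtColor(f['img'],cv2.COLOR_RGB2HSV);P=cloud(f)
for p in((190,180),(280,150),(160,160),(180,90),(150,30),(265,30)):print(p,hsv[p[1],p[0]],np.round(P[p[1],p[0]]*1000,1))
m=(hsv[...,1]<28)&(hsv[...,2]>60)
w=np.zeros(m.shape,np.uint8);cv2.fillPoly(w,[np.array([[92,0],[352,0],[343,190],[122,208]])],1)
m=(m&(w>0)).astype(np.uint8)
n,l,s,c=cv2.connectedComponentsWithStats(m)
for k in range(1,n):
    if s[k,4]<400: continue
    cs,_=cv2.findContours((l==k).astype(np.uint8),cv2.RETR_EXTERNAL,cv2.CHAIN_APPROX_NONE);cc=max(cs,key=cv2.contourArea)[:,0]
    print(s[k],[ (h,np.round(cv2.minEnclosingCircle(px2w(f,cc,h))[0],1),round(cv2.minEnclosingCircle(px2w(f,cc,h))[1],1),[np.round(a,1) for a in cv2.minAreaRect(px2w(f,cc,h))]) for h in (.008,.018)])
b=((hsv[...,1]>60)&(hsv[...,0]<30)).astype(np.uint8)
# left rim outer edge points
pts=[(next(u for u in range(60,200) if hsv[v,u,1]>70),v) for v in range(10,200,10)]
q=px2w(f,pts,.012);vx,vy,x0,y0=cv2.fitLine(q,cv2.DIST_HUBER,0,.01,.01).ravel();print('left rim yaw',np.degrees(np.arctan2(vy,vx)),x0,y0)
E
```

```text
(190, 180) [ 10   3 222] [526.1  51.9   6.8]
(280, 150) [ 12   6 222] [540.8 -34.3   8.3]
(160, 160) [ 15   5 221] [550.3  60.2  30.1]
(180, 90) [ 18   6 227] [601.9  38.4   7.9]
(150, 30) [ 24   6 227] [648.9  49.2   8. ]
(265, 30) [ 15   5 225] [634.7 -40.5   7.4]
[ 114    0   82   98 7006] [(0.008, array([634.9,  48.1]), 45.8, [array([634.9,  48.6]), array([58.8, 71.3]), np.float64(78.6)]), (0.018, array([632.8,  43.3]), 44.1, [array([632.8,  43.8]), array([56.7, 68.7]), np.float64(78.6)])]
[ 228    0  111   96 9955] [(0.008, array([621. , -51.7]), 53.9, [array([620.6, -51.5]), array([84.7, 68.6]), np.float64(78.6)]), (0.018, array([619.5, -52.9]), 52.0, [array([619.1, -52.7]), array([81.7, 66.2]), np.float64(78.6)])]
[ 130  116   82   81 5126] [(0.008, array([548.9,  62.8]), 36.2, [array([548.8,  63. ]), array([71.4, 71.3]), np.float64(33.6)]), (0.018, array([549.9,  57.5]), 34.9, [array([549.9,  57.7]), array([68.8, 68.7]), np.float64(33.6)])]
[ 243  126   77   71 4362] [(0.008, array([527.8, -33.1]), 34.2, [array([530.5, -33. ]), array([67.3, 61.2]), np.float64(85.0)]), (0.018, array([529.6, -35. ]), 33.0, [array([532.2, -34.9]), array([64.9, 59. ]), np.float64(85.0)])]
left rim yaw -11.389992 606.99615 108.05035
```

```bash
cat >> h.py <<'E'
from scipy.spatial.transform import Rotation as Ro
def rotv(yaw):
    s=st();R=np.array(s['eef_rot']);c,n=np.cos(np.radians(yaw)),np.sin(np.radians(yaw))
    D=np.array([[c,n,0],[n,-c,0],[0,0,-1]])
    R0=np.array(s['eef_rot']);a=np.arctan2(R[1,0],R[0,0]);c,n=np.cos(a),np.sin(a);L=np.array([[c,n,0],[n,-c,0],[0,0,-1]])
    print('level turn units',np.round(np.degrees(Ro.from_matrix(R0.T@L).as_rotvec())/5,3),'then about z',np.round(np.degrees(Ro.from_matrix(L.T@D).as_rotvec())/5,3))
E
python3 -c "
from h import *
rotv(78.6)"
```

```text
t 5.45 p [502.8 -68.7 143.9] yawx -8.72 tilt [0.004 0.028] gap 54.9 grip 53.7 F [-0.4 -1.2 -3.5] q6 [ -9.  15. -11.  64.   2. 180.]
level turn units [-0.32   0.003 -0.   ] then about z [  0.      0.    -17.463]
```

>>> send_rows([
  [[0,0,0,-0.32,0,0,1],[0,0,0,0,0,-0.5,1],[0,0,0,0,0,-1,1],[0,0,0,0,0,-1,1],[0,0,0,0,0,-1,1],[0,0,0,0,0,-1,1],[0,0,0,0,0,-1,1],[0,0,0,0,0,-1,1]],
])

```text
t: 6.25
tool_pos: [0.5022, -0.0728, 0.1439]
eef_rot: [[0.911, 0.413, 0.0], [0.413, -0.911, 0.003], [0.001, -0.002, -1.0]]
force: [-0.9, -0.0, -2.3]
finger_gap: 0.0546
grip_force: 53.7
```

>>> send_rows([
  [[0,0,0,0,0,-1,1],[0,0,0,0,0,-1,1],[0,0,0,0,0,-1,1],[0,0,0,0,0,-1,1],[0,0,0,0,0,-1,1],[0,0,0,0,0,-1,1],[0,0,0,0,0,-1,1],[0,0,0,0,0,-1,1]],
])

```text
t: 7.05
tool_pos: [0.5022, -0.0728, 0.1439]
eef_rot: [[0.432, 0.902, 0.0], [0.902, -0.432, 0.003], [0.002, -0.001, -1.0]]
force: [-0.2, -1.2, -2.7]
finger_gap: 0.0546
grip_force: 53.7
```

>>> send_rows([
  [[0,0,0,0,0,-1,1],[0,0,0,0,0,-1,1],[0,0,0,0,0,-0.6,1],[0,0,0,0,0,-0.4,1],[0,0,0,0,0,0,1],[0,0,0,0,0,0,1]],
])

```text
t: 7.65
tool_pos: [0.5022, -0.0725, 0.1439]
eef_rot: [[0.188, 0.982, 0.0], [0.982, -0.188, 0.003], [0.003, -0.0, -1.0]]
force: [-0.2, -0.2, -4.0]
finger_gap: 0.0545
grip_force: 53.7
```

```bash
python3 -c "
from h import *
rotv(78.6);go(627.6,-54.8,60,78.6)"
```

```text
t 7.65 p [502.2 -72.5 143.9] yawx 79.16 tilt [0.    0.003] gap 54.5 grip 53.7 F [-0.2 -0.2 -4. ] q6 [ -8.  15. -11.  64.   0.  93.]
level turn units [-0.005 -0.038  0.   ] then about z [0.    0.    0.112]
t 7.65 p [502.2 -72.5 143.9] yawx 79.16 tilt [0.    0.003] gap 54.5 grip 53.7 F [-0.2 -0.2 -4. ] q6 [ -8.  15. -11.  64.   0.  93.]
shift units [1.016 2.996 2.1  ] turn units about tool z 0.112 -> yaw 78.6
```

>>> send_rows([
  [[0.1,0.3,0,0,-0.04,0.11,1],[0.2,0.6,0,0,0,0,1],[0.25,0.8,0,0,0,0,1],[0.25,0.7,0.3,0,0,0,1],[0.15,0.4,0.5,0,0,0,1],[0.07,0.2,0.6,0,0,0,1],[0,0,0.5,0,0,0,1],[0,0,0.2,0,0,0,1]],
])

```text
t: 8.45
tool_pos: [0.6269, -0.0555, 0.0576]
eef_rot: [[0.197, 0.98, -0.003], [0.98, -0.197, 0.0], [-0.0, -0.003, -1.0]]
force: [0.2, 0.2, -2.3]
finger_gap: 0.0543
grip_force: 53.8
```

>>> send_rows([
  [[0,0,0,0,0,0,1],[0,0,0,0,0,0,1]],
])

```text
t: 8.65
tool_pos: [0.6282, -0.0557, 0.0609]
eef_rot: [[0.197, 0.98, 0.001], [0.98, -0.197, 0.0], [0.0, 0.001, -1.0]]
force: [0.2, 0.0, -2.6]
finger_gap: 0.0544
grip_force: 53.8
```

```bash
python3 -c "
from h import *
rotv(78.6);go(627.6,-54.8,30,78.6)"
```

```text
t 8.65 p [628.2 -55.7  60.9] yawx 78.67 tilt [0.001 0.   ] gap 54.4 grip 53.8 F [ 0.2  0.  -2.6] q6 [-5. 32.  2. 60.  0. 96.]
level turn units [ 0.006 -0.005 -0.   ] then about z [0.    0.    0.013]
t 8.65 p [628.2 -55.7  60.9] yawx 78.67 tilt [0.001 0.   ] gap 54.4 grip 53.8 F [ 0.2  0.  -2.6] q6 [-5. 32.  2. 60.  0. 96.]
shift units [ 0.018 -0.02   0.773] turn units about tool z 0.013 -> yaw 78.6
```

>>> send_rows([
  [[0,0,0.25,0,0,0,1],[0,0,0.2,0,0,0,1],[0,0,0.15,0,0,0,1],[0,0,0.05,0,0,0,1],[0,0,0.04,0,0,0,1],[0,0,0,0,0,0,1],[0,0,0,0,0,0,1]],
])

```text
t: 9.35
tool_pos: [0.6281, -0.0555, 0.0325]
eef_rot: [[0.196, 0.981, -0.0], [0.981, -0.196, 0.001], [0.001, -0.0, -1.0]]
force: [-0.8, 0.6, -2.4]
finger_gap: 0.0548
grip_force: 53.8
```

>>> send_rows([
  [[0,0,0.04,0,0,0,1],[0,0,0,0,0,0,1]],
])

```text
t: 9.55
tool_pos: [0.6279, -0.0555, 0.0307]
eef_rot: [[0.196, 0.981, -0.0], [0.981, -0.196, 0.001], [0.0, -0.0, -1.0]]
force: [-0.4, -0.4, -3.1]
finger_gap: 0.0548
grip_force: 53.8
```

>>> send_rows([
  [[0,0,0.04,0,0,0,1],[0,0,0,0,0,0,1]],
])

```text
t: 9.75
tool_pos: [0.6278, -0.0555, 0.0289]
eef_rot: [[0.196, 0.981, -0.0], [0.981, -0.196, 0.001], [0.0, -0.001, -1.0]]
force: [-0.6, 1.1, -2.3]
finger_gap: 0.0549
grip_force: 53.8
```

>>> send_rows([
  [[0,0,0.03,0,0,0,1],[0,0,0,0,0,0,1]],
])

```text
t: 9.95
tool_pos: [0.6279, -0.0555, 0.0288]
eef_rot: [[0.196, 0.981, 0.0], [0.981, -0.196, 0.001], [0.001, 0.0, -1.0]]
force: [-6.5, 0.8, 11.0]
finger_gap: 0.0544
grip_force: 54.9
```

>>> send_rows([
  [[0,0,0.02,0,0,0,1],[0,0,0,0,0,0,1]],
])

```text
t: 10.15
tool_pos: [0.628, -0.0555, 0.0287]
eef_rot: [[0.196, 0.981, 0.001], [0.981, -0.196, 0.0], [0.001, 0.0, -1.0]]
force: [-10.5, 0.7, 21.4]
finger_gap: 0.0545
grip_force: 55.7
```

>>> send_rows([
  [[0,0,-0.03,0,0,0,1],[0,0,0,0,0,0,0.3],[0,0,0,0,0,0,0],[0,0,0,0,0,0,-1],[0,0,0,0,0,0,-1],[0,0,0,0,0,0,-1],[0,0,0,0,0,0,-1]],
])

```text
t: 10.85
tool_pos: [0.6279, -0.0555, 0.0282]
eef_rot: [[0.196, 0.981, -0.0], [0.981, -0.196, 0.001], [0.0, -0.0, -1.0]]
force: [-1.2, -0.1, -0.5]
finger_gap: 0.0853
grip_force: 0.0
```

>>> send_rows([
  [[0,0,-0.2,0,0,0,-1],[0,0,-0.4,0,0,0,-1],[0,0,-0.8,0,0,0,-1],[0,0,-1,0,0,0,-1],[0,0,-1,0,0,0,-1],[0,0,-0.5,0,0,0,-1],[0,0,-0.2,0,0,0,-1],[0,0,0,0,0,0,-1]],
])

```text
t: 11.65
tool_pos: [0.6284, -0.0556, 0.1931]
eef_rot: [[0.196, 0.981, 0.001], [0.981, -0.196, 0.0], [0.001, 0.001, -1.0]]
force: [0.3, 0.9, 0.1]
finger_gap: 0.0853
grip_force: 0.0
```

```bash
python3 - <<'E'
from h import *
go(606,355,200,-34);f=grab('wrist');cv2.imwrite('pics/w4.png',f['img'][:,:,::-1])
P=cloud(f);m=(P[...,2]>.045)&(P[...,2]<.06)&(abs(P[...,0]-.628)<.05)&(abs(P[...,1]+.055)<.05)
q=P[m];print(len(q),cv2.minAreaRect((q[:,:2]*1000).astype(np.float32)),np.median(q[:,2]),np.percentile(q[:,2],[3,97]))
E
```

```text
t 11.65 p [628.4 -55.6 193.1] yawx 78.69 tilt [0.001 0.   ] gap 85.3 grip 0.0 F [0.3 0.9 0.1] q6 [-5. 29. 16. 77.  0. 96.]
shift units [ 9.956 -2.561 -0.168] turn units about tool z -13.462 -> yaw 146.0
3178 ((627.564453125, -56.81259536743164), (56.41046142578125, 56.08069610595703), 78.44224548339844) 0.05256716189654387 [0.04888966 0.0538649 ]
```

View pics/w4.png

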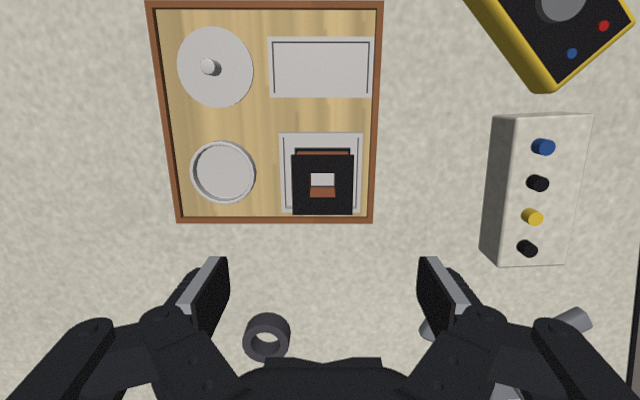

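The coil is seated flat: its top is at 53 mm and it is centred in the square insert at about (322,180). Next is the short bar.

>>> send_rows([
  [[0.3,-0.1,0,0,0,0,-1],[0.7,-0.2,0,0,0,0,-1],[1,-0.25,0,0,0,0,-1],[1,-0.25,0,0,0,0,-1],[1,-0.25,0,0,0,0,-1],[1,-0.25,0,0,0,0,-1],[1,-0.25,0,0,0,0,-1],[1,-0.25,0,0,0,0,-1]],
])

```text
t: 12.5
tool_pos: [0.6109, 0.2354, 0.1911]
eef_rot: [[0.196, 0.981, -0.002], [0.981, -0.196, -0.0], [-0.001, -0.002, -1.0]]
force: [-0.3, -0.1, -0.1]
finger_gap: 0.085
grip_force: 0.0
```

>>> send_rows([
  [[1,-0.25,0,0,0,0,-1],[0.9,-0.25,0,0,0,0,-1],[0.6,-0.15,0,0,0,0,-1],[0.3,-0.05,0,0,0,-0.4,-1],[0.15,0,0,0,0,-1,-1],[0,0,0,0,0,-1,-1],[0,0,0,0,0,-1,-1],[0,0,0,0,0,-1,-1]],
])

```text
t: 13.3
tool_pos: [0.6066, 0.355, 0.1909]
eef_rot: [[-0.19, 0.982, -0.002], [0.982, 0.19, -0.001], [-0.0, -0.003, -1.0]]
force: [0.2, 0.4, -0.4]
finger_gap: 0.0857
grip_force: 0.0
```

>>> send_rows([
  [[0,0,0,0,0,-1,-1],[0,0,0,0,0,-1,-1],[0,0,0,0,0,-1,-1],[0,0,0,0,0,-1,-1],[0,0,0,0,0,-1,-1],[0,0,0,0,0,-1,-1],[0,0,0,0,0,-1,-1],[0,0,0,0,0,-1,-1]],
])

```text
t: 14.1
tool_pos: [0.6066, 0.3549, 0.1909]
eef_rot: [[-0.776, 0.63, -0.002], [0.63, 0.776, -0.001], [0.002, -0.002, -1.0]]
force: [0.5, -0.5, -0.5]
finger_gap: 0.0851
grip_force: 0.0
```

>>> send_rows([
  [[0,0,0,0,0,-0.8,-1],[0,0,0,0,0,-0.2,-1],[0,0,0,0,0,0,-1],[0,0,0,0,0,0,-1]],
])

```text
t: 14.5
tool_pos: [0.6074, 0.3545, 0.192]
eef_rot: [[-0.825, 0.565, -0.001], [0.565, 0.825, 0.0], [0.001, -0.001, -1.0]]
force: [-0.1, 0.7, -1.0]
finger_gap: 0.0852
grip_force: 0.0
```

```bash
python3 - <<'E'
from h import *
f=dict(np.load('wrist.npz'))  # tray check from earlier view
hsv=cv2.cvtColor(f['img'],cv2.COLOR_RGB2HSV);m=((hsv[...,1]<28)&(hsv[...,2]>60)).astype(np.uint8)
for nm,(u,v),h in(('post',(240,80),.008),('cup',(222,172),.018),('long',(320,70),.018)):
    w=np.zeros(m.shape,np.uint8);cv2.fillPoly(w,[np.array([[156,10],[378,10],[370,213],[182,213]])],1)
    n,l,s,c=cv2.connectedComponentsWithStats(m&w);k=l[v,u]
    cs,_=cv2.findContours((l==k).astype(np.uint8),cv2.RETR_EXTERNAL,cv2.CHAIN_APPROX_NONE);q=px2w(f,max(cs,key=cv2.contourArea)[:,0],h)
    print(nm,cv2.minEnclosingCircle(q),cv2.minAreaRect(q))
f=grab('wrist');cv2.imwrite('pics/w5.png',f['img'][:,:,::-1]);P=cloud(f)
m=(P[...,2]>.019)&(P[...,2]<.031)&(abs(P[...,0]-.606)<.05)&(abs(P[...,1]-.356)<.05)
hv=cv2.cvtColor(f['img'],cv2.COLOR_RGB2HSV);m&=hv[...,1]<80
q=P[m];R=cv2.minAreaRect((q[:,:2]*1000).astype(np.float32));print(len(q),R,np.median(q[:,2]))
rotv(146);go(R[0][0],R[0][1],100,146)
E
```

```text
post ((548.8109741210938, 63.60980224609375), 35.88863754272461) ((548.93359375, 63.551918029785156), (70.84964752197266, 71.06863403320312), 70.91311645507812)
cup ((530.3375244140625, -33.39112854003906), 33.88739776611328) ((530.0874633789062, -33.090763092041016), (64.76605987548828, 66.26565551757812), 78.62293243408203)
long ((646.35595703125, 43.894474029541016), 53.66037368774414) ((646.694091796875, 43.83586120605469), (50.13301467895508, 96.15586853027344), 78.64624786376953)
1748 ((606.8453369140625, 355.9150695800781), (24.632972717285156, 69.68841552734375), 56.30416488647461) 0.02450774821909446
t 14.55 p [607.5 354.5 192.2] yawx 145.62 tilt [-0.001  0.   ] gap 85.4 grip 0.0 F [ 0.7  0.1 -0. ] q6 [30. 39. 33. 84.  0. 65.]
level turn units [-0.002 -0.01   0.   ] then about z [ 0.     0.    -0.077]
t 14.55 p [607.5 354.5 192.2] yawx 145.62 tilt [-0.001  0.   ] gap 85.4 grip 0.0 F [ 0.7  0.1 -0. ] q6 [30. 39. 33. 84.  0. 65.]
shift units [0.032 0.021 2.305] turn units about tool z -0.077 -> yaw 146.0
```

View pics/w5.png

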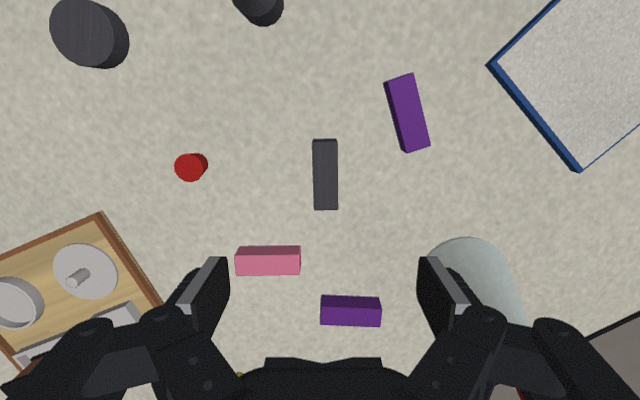

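The dark short bar is at (325,175), clear of the pink and purple bars. Measured centre (606.8, 355.9), yaw 146.3°.

>>> send_rows([
  [[0.03,0.02,0.4,0,0,-0.13,-0.3],[0,0,0.8,0,0,0,-0.3],[0,0,1,0,0,0,-0.3],[0,0,0.9,0,0,0,-0.3],[0,0,0.7,0,0,0,-0.3],[0,0,0.4,0,0,0,-0.3],[0,0,0,0,0,0,-0.3],[0,0,0,0,0,0,-0.3]],
])

```text
t: 15.35
tool_pos: [0.6073, 0.3559, 0.0251]
eef_rot: [[-0.832, 0.555, -0.0], [0.555, 0.832, 0.001], [0.0, 0.001, -1.0]]
force: [0.2, 1.2, 0.2]
finger_gap: 0.0555
grip_force: 0.0
```

```bash
python3 -c "
from h import *
go(606.8,355.9,13,146.3)"
```

```text
t 15.35 p [607.3 355.9  25.1] yawx 146.31 tilt [-0.     0.001] gap 55.5 grip 0.0 F [0.2 1.2 0.2] q6 [30. 42. 14. 62.  0. 64.]
shift units [ 0.011 -0.006  0.303] turn units about tool z 0.001 -> yaw 146.3
```

>>> send_rows([
  [[0,0,0.2,0,0,0,-0.3],[0,0,0.1,0,0,0,-0.3],[0,0,0,0,0,0,0],[0,0,0,0,0,0,0.3],[0,0,0,0,0,0,1],[0,0,0,0,0,0,1],[0,0,0,0,0,0,1],[0,0,0,0,0,0,1]],
], newtons=70)

```text
t: 16.15
tool_pos: [0.6075, 0.356, 0.0133]
eef_rot: [[-0.832, 0.554, 0.001], [0.554, 0.832, 0.001], [0.0, 0.001, -1.0]]
force: [-1.0, 0.1, 6.5]
finger_gap: 0.0226
grip_force: 69.9
```

>>> send_rows([
  [[0,0,0,0,0,0,1],[0,0,-0.1,0,0,0,1],[0,0,-0.2,0,0,0,1],[0,0,-0.4,0,0,0,1],[0,0,-0.6,0,0,0,1],[0,0,-0.6,0,0,0,1],[0,0,-0.3,0,0,0,1],[0,0,0,0,0,0,1]],
])

```text
t: 16.95
tool_pos: [0.6081, 0.3562, 0.1025]
eef_rot: [[-0.832, 0.554, 0.002], [0.554, 0.832, 0.002], [-0.001, 0.003, -1.0]]
force: [-0.1, -0.3, -4.9]
finger_gap: 0.0229
grip_force: 69.2
```

```bash
python3 - <<'E'
from h import *
go(646.6,43.5,80,168.6);f=grab('wrist');cv2.imwrite('pics/w6.png',f['img'][:,:,::-1])
E
```

```text
t 16.95 p [608.1 356.2 102.5] yawx 146.34 tilt [0.002 0.002] gap 22.9 grip 69.2 F [-0.1 -0.3 -4.9] q6 [30. 40. 21. 72.  0. 64.]
shift units [-5.135 -5.975  0.548] turn units about tool z -4.452 -> yaw 168.6
```

View pics/w6.png

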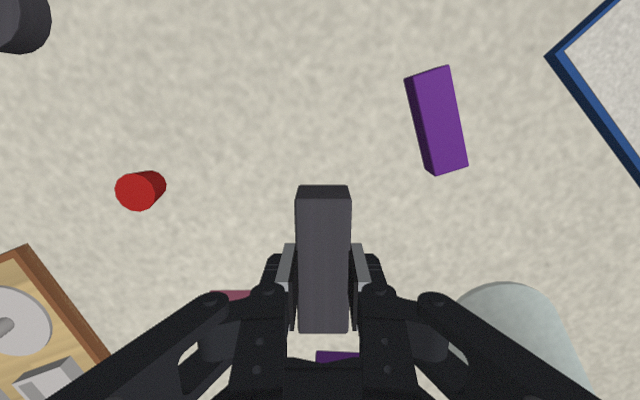

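>>> send_rows([
  [[-0.2,-0.25,0,0,0,0,1],[-0.5,-0.55,0,0,0,0,1],[-0.7,-0.8,0,0,0,0,1],[-0.7,-0.8,0,0,0,0,1],[-0.7,-0.8,0,0,0,0,1],[-0.7,-0.8,0,0,0,0,1],[-0.7,-0.8,0,0,0,0,1],[-0.5,-0.65,0,0,0,0,1]],
])

```text
t: 17.8
tool_pos: [0.642, 0.0667, 0.099]
eef_rot: [[-0.832, 0.555, -0.002], [0.555, 0.832, -0.0], [0.002, -0.001, -1.0]]
force: [-0.3, -0.2, -3.4]
finger_gap: 0.0231
grip_force: 69.3
```

>>> send_rows([
  [[-0.3,-0.35,0,0,0,0,1],[-0.14,-0.17,0,0,0,-0.35,1],[0,0,0,0,0,-0.9,1],[0,0,0,0,0,-1,1],[0,0,0,0,0,-1,1],[0,0,0,0,0,-0.9,1],[0,0,0,0,0,-0.3,1],[0,0,0,0,0,0,1]],
])

```text
t: 18.6
tool_pos: [0.6455, 0.043, 0.0997]
eef_rot: [[-0.98, 0.198, -0.001], [0.198, 0.98, 0.001], [0.001, 0.0, -1.0]]
force: [0.7, 0.4, -3.5]
finger_gap: 0.023
grip_force: 69.3
```

```bash
python3 - <<'E'
from h import *
rotv(168.6);go(646.6,43.5,26,168.6)
E
```

```text
t 18.6 p [645.5  43.   99.7] yawx 168.55 tilt [-0.001  0.001] gap 23.0 grip 69.3 F [ 0.7  0.4 -3.5] q6 [ 4. 33.  9. 66.  0. 15.]
level turn units [ 0.003 -0.016 -0.   ] then about z [ 0.     0.    -0.009]
t 18.6 p [645.5  43.   99.7] yawx 168.55 tilt [-0.001  0.001] gap 23.0 grip 69.3 F [ 0.7  0.4 -3.5] q6 [ 4. 33.  9. 66.  0. 15.]
shift units [-0.026  0.016  1.843] turn units about tool z -0.009 -> yaw 168.6
```

>>> send_rows([
  [[-0.03,0.02,0.3,0,0,0,1],[0,0,0.5,0,0,0,1],[0,0,0.5,0,0,0,1],[0,0,0.3,0,0,0,1],[0,0,0.15,0,0,0,1],[0,0,0.08,0,0,0,1],[0,0,0,0,0,0,1],[0,0,0,0,0,0,1]],
])

```text
t: 19.4
tool_pos: [0.6478, 0.0436, 0.0279]
eef_rot: [[-0.98, 0.198, 0.001], [0.198, 0.98, 0.001], [-0.001, 0.001, -1.0]]
force: [-0.7, -0.2, -3.9]
finger_gap: 0.0231
grip_force: 69.3
```

>>> send_rows([
  [[0,0,0.03,0,0,0,1],[0,0,0.02,0,0,0,1],[0,0,0,0,0,0,1]],
])

```text
t: 19.7
tool_pos: [0.6473, 0.0436, 0.0253]
eef_rot: [[-0.98, 0.198, -0.0], [0.198, 0.98, 0.001], [0.0, 0.001, -1.0]]
force: [-0.1, -1.3, -3.6]
finger_gap: 0.0231
grip_force: 69.3
```

>>> send_rows([
  [[0,0,0.03,0,0,0,1],[0,0,0,0,0,0,1]],
])

```text
t: 19.9
tool_pos: [0.6472, 0.0436, 0.0238]
eef_rot: [[-0.98, 0.198, -0.001], [0.198, 0.98, 0.001], [0.001, 0.0, -1.0]]
force: [-0.2, -0.1, -4.1]
finger_gap: 0.023
grip_force: 69.3
```

>>> send_rows([
  [[0,0,0.03,0,0,0,1],[0,0,0,0,0,0,1]],
])

```text
t: 20.1
tool_pos: [0.6472, 0.0436, 0.0226]
eef_rot: [[-0.98, 0.198, -0.001], [0.198, 0.98, 0.001], [0.001, 0.0, -1.0]]
force: [-0.2, -0.4, -4.1]
finger_gap: 0.0229
grip_force: 69.2
```

>>> send_rows([
  [[0,0,0.02,0,0,0,1],[0,0,0,0,0,0,1]],
])

```text
t: 20.3
tool_pos: [0.6472, 0.0436, 0.0219]
eef_rot: [[-0.98, 0.198, -0.0], [0.198, 0.98, 0.001], [0.0, 0.0, -1.0]]
force: [-0.0, -1.3, -3.4]
finger_gap: 0.0229
grip_force: 69.3
```

>>> send_rows([
  [[0,0,0.02,0,0,0,1],[0,0,0,0,0,0,1]],
])

```text
t: 20.5
tool_pos: [0.6474, 0.0436, 0.0213]
eef_rot: [[-0.98, 0.198, -0.0], [0.198, 0.98, 0.001], [0.0, 0.001, -1.0]]
force: [-1.4, 0.3, -0.5]
finger_gap: 0.0227
grip_force: 69.5
```

>>> send_rows([
  [[0,0,0.01,0,0,0,1],[0,0,0,0,0,0,1],[0,0,0,0,0,0,0.4],[0,0,0,0,0,0,0.2],[0,0,0,0,0,0,0],[0,0,0,0,0,0,-0.2],[0,0,0,0,0,0,-0.2]],
])

```text
t: 21.2
tool_pos: [0.6473, 0.0436, 0.0207]
eef_rot: [[-0.98, 0.198, -0.0], [0.198, 0.98, 0.001], [0.0, 0.001, -1.0]]
force: [0.4, 0.4, -0.6]
finger_gap: 0.0511
grip_force: 0.0
```

>>> send_rows([
  [[0,0,-0.2,0,0,0,-0.3],[0,0,-0.4,0,0,0,-0.5],[0,0,-0.8,0,0,0,-1],[0,0,-1,0,0,0,-1],[0,0,-1,0,0,0,-1],[0,0,-0.6,0,0,0,-1],[0,0,-0.3,0,0,0,-1],[0,0,0,0,0,0,-1]],
])

```text
t: 22.0
tool_pos: [0.648, 0.0435, 0.1942]
eef_rot: [[-0.98, 0.198, 0.002], [0.198, 0.98, 0.001], [-0.002, 0.001, -1.0]]
force: [0.0, 0.3, -0.5]
finger_gap: 0.0854
grip_force: 0.0
```

```bash
python3 - <<'E'
from h import *
f=grab('wrist');P=cloud(f);m=(P[...,2]>.027)&(P[...,2]<.04)&(abs(P[...,0]-.647)<.06)&(abs(P[...,1]-.0436)<.045)
q=P[m];print(len(q),cv2.minAreaRect((q[:,:2]*1000).astype(np.float32)),np.median(q[:,2]),np.percentile(q[:,2],[3,97]))
go(521,-240,190,168.6);go(521,-240,190,80)
E
```

```text
1811 ((646.6828002929688, 42.52216339111328), (24.89708709716797, 70.23265838623047), 78.76993560791016) 0.032457887220890935 [0.0308203  0.03378615]
t 22.05 p [647.4  43.5 192.5] yawx 168.59 tilt [-0.     0.001] gap 85.8 grip 0.0 F [-0.7 -0.7 -0. ] q6 [ 4. 31. 20. 79.  0. 15.]
shift units [ 1.696 -7.573  0.058] turn units about tool z -0.002 -> yaw 168.6
t 22.05 p [647.4  43.5 192.5] yawx 168.59 tilt [-0.     0.001] gap 85.8 grip 0.0 F [-0.7 -0.7 -0. ] q6 [ 4. 31. 20. 79.  0. 15.]
shift units [ 1.696 -7.573  0.058] turn units about tool z 17.718 -> yaw 80.0
```

>>> send_rows([
  [[0.1,-0.3,0,0,0,0,-1],[0.15,-0.7,0,0,0,0,-1],[0.25,-1,0,0,0,0,-1],[0.25,-1,0,0,0,0,-1],[0.25,-1,0,0,0,0,-1],[0.25,-1,0,0,0,0,-1],[0.2,-1,0,0,0,0,-1],[0.15,-0.8,0,0,0,0,-1]],
])

```text
t: 22.85
tool_pos: [0.5282, -0.2125, 0.1912]
eef_rot: [[-0.98, 0.199, -0.003], [0.199, 0.98, 0.001], [0.003, 0.001, -1.0]]
force: [0.2, -0.4, 0.1]
finger_gap: 0.0853
grip_force: 0.0
```

>>> send_rows([
  [[0.1,-0.5,0,0,0,0,-1],[0,-0.27,0,0,0,0,-1],[0,0,0,0,0,0,-1],[0,0,0,0,0,0,-1]],
])

```text
t: 23.25
tool_pos: [0.5207, -0.2393, 0.1921]
eef_rot: [[-0.98, 0.198, -0.001], [0.198, 0.98, 0.001], [0.001, 0.001, -1.0]]
force: [0.2, -0.5, 0.3]
finger_gap: 0.0854
grip_force: 0.0
```

```bash
python3 - <<'E'
from h import *
f=grab('wrist');P=cloud(f);m=(P[...,2]>.019)&(P[...,2]<.031)&(abs(P[...,0]-.521)<.045)&(abs(P[...,1]+.24)<.045)
q=P[m];c,r=cv2.minEnclosingCircle((q[:,:2]*1000).astype(np.float32));print(len(q),c,r,np.median(q[:,2]),q[:,:2].mean(0))
rotv(168.6);go(*c,5,168.6)
E
```

```text
1565 (521.3196411132812, -241.64218139648438) 27.83958625793457 0.02437466251801096 [ 0.52040344 -0.24147817]
t 23.3 p [ 520.9 -239.   192.2] yawx 168.63 tilt [-0.001  0.001] gap 85.5 grip 0.0 F [-0.4 -0.1 -0.6] q6 [-25.  21.   5.  74.   0. -13.]
level turn units [ 0.01  -0.011 -0.   ] then about z [0.    0.    0.006]
t 23.3 p [ 520.9 -239.   192.2] yawx 168.63 tilt [-0.001  0.001] gap 85.5 grip 0.0 F [-0.4 -0.1 -0.6] q6 [-25.  21.   5.  74.   0. -13.]
shift units [-0.027 -0.067  4.681] turn units about tool z 0.006 -> yaw 168.6
```

>>> send_rows([
  [[-0.02,-0.06,0.4,0,0,0,-1],[0,0,0.8,0,0,0,-1],[0,0,1,0,0,0,-1],[0,0,1,0,0,0,-1],[0,0,0.7,0,0,0,-1],[0,0,0.3,0,0,0,-1],[0,0,0.1,0,0,0,-1],[0,0,0,0,0,0,-1]],
])

```text
t: 24.1
tool_pos: [0.5216, -0.2421, 0.0213]
eef_rot: [[-0.98, 0.197, 0.0], [0.197, 0.98, 0.0], [-0.0, 0.0, -1.0]]
force: [-0.0, -0.1, 1.0]
finger_gap: 0.0853
grip_force: 0.0
```

>>> send_rows([
  [[0,0,0.25,0,0,0,-1],[0,0,0.1,0,0,0,-1],[0,0,0,0,0,0,-0.4],[0,0,0,0,0,0,0],[0,0,0,0,0,0,1],[0,0,0,0,0,0,1],[0,0,0,0,0,0,1],[0,0,0,0,0,0,1]],
])

```text
t: 24.9
tool_pos: [0.5213, -0.2422, 0.0077]
eef_rot: [[-0.98, 0.198, 0.001], [0.198, 0.98, 0.001], [-0.0, 0.001, -1.0]]
force: [-3.1, 3.5, 12.3]
finger_gap: 0.053
grip_force: 73.2
```

```bash
python3 -c "
from h import *
st()"
```

```text
t 24.9 p [ 521.3 -242.2    7.7] yawx 168.6 tilt [0.001 0.001] gap 53.0 grip 73.2 F [-3.1  3.5 12.3] q6 [-25.  29. -12.  49.   0. -14.]
```

>>> send_rows([
  [[0,0,-0.1,0,0,0,1],[0,0,-0.2,0,0,0,1],[0,0,-0.4,0,0,0,1],[0,0,-0.6,0,0,0,1],[0,0,-0.6,0,0,0,1],[0,0,-0.3,0,0,0,1],[0,0,-0.1,0,0,0,1],[0,0,0,0,0,0,1]],
])

```text
t: 25.7
tool_pos: [0.5211, -0.2423, 0.0986]
eef_rot: [[-0.98, 0.198, -0.0], [0.198, 0.98, 0.0], [0.0, 0.0, -1.0]]
force: [0.9, 0.2, -4.0]
finger_gap: 0.0529
grip_force: 74.5
```

```bash
python3 - <<'E'
from h import *
go(548.9,63.2,60,168.6);f=grab('wrist');cv2.imwrite('pics/w7.png',f['img'][:,:,::-1])
E
```

```text
t 25.7 p [ 521.1 -242.3   98.6] yawx 168.59 tilt [-0.  0.] gap 52.9 grip 74.5 F [ 0.9  0.2 -4. ] q6 [-25.  24.  -5.  61.   0. -14.]
shift units [0.829 7.625 0.968] turn units about tool z -0.002 -> yaw 168.6
```

View pics/w7.png

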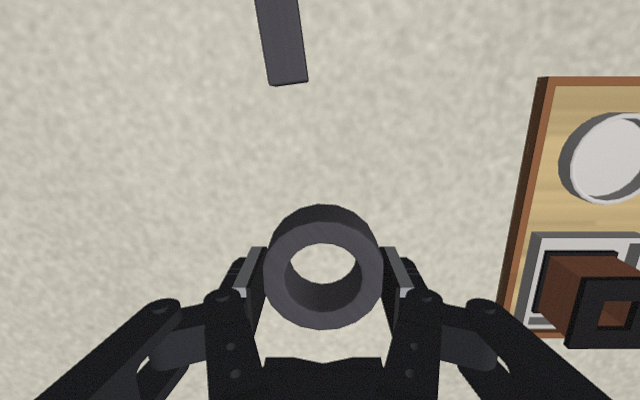

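The ring is held level, at about (323,265).

>>> send_rows([
  [[0.03,0.3,0,0,0,0,1],[0.08,0.7,0,0,0,0,1],[0.11,1,0,0,0,0,1],[0.11,1,0,0,0,0,1],[0.11,1,0,0,0,0,1],[0.11,1,0,0,0,0,1],[0.11,1,0,0,0,0,1],[0.09,0.8,0,0,0,0,1]],
])

```text
t: 26.55
tool_pos: [0.5446, 0.033, 0.0979]
eef_rot: [[-0.98, 0.197, -0.002], [0.197, 0.98, 0.001], [0.002, 0.001, -1.0]]
force: [-0.0, -0.1, -3.0]
finger_gap: 0.053
grip_force: 74.4
```

>>> send_rows([
  [[0.06,0.5,0,0,0,0,1],[0.02,0.3,0,0,0,0,1],[0,0,0.3,0,0,0,1],[0,0,0.4,0,0,0,1],[0,0,0.2,0,0,0,1],[0,0,0,0,0,0,1],[0,0,0,0,0,0,1]],
])

```text
t: 27.25
tool_pos: [0.5485, 0.0617, 0.0628]
eef_rot: [[-0.98, 0.199, -0.001], [0.199, 0.98, 0.0], [0.001, 0.0, -1.0]]
force: [0.7, -0.5, -2.7]
finger_gap: 0.053
grip_force: 74.4
```

```bash
python3 - <<'E'
from h import *
rotv(168.6);go(548.9,63.2,20,168.6)
E
```

```text
t 27.25 p [548.5  61.7  62.8] yawx 168.55 tilt [-0.001  0.   ] gap 53.0 grip 74.4 F [ 0.7 -0.5 -2.7] q6 [  6.  23. -12.  55.   0.  18.]
level turn units [ 0.003 -0.009 -0.   ] then about z [ 0.    0.   -0.01]
t 27.25 p [548.5  61.7  62.8] yawx 168.55 tilt [-0.001  0.   ] gap 53.0 grip 74.4 F [ 0.7 -0.5 -2.7] q6 [  6.  23. -12.  55.   0.  18.]
shift units [-0.003  0.037  1.07 ] turn units about tool z -0.01 -> yaw 168.6
```

>>> send_rows([
  [[0,0.04,0.2,0,0,0,1],[0,0,0.3,0,0,0,1],[0,0,0.3,0,0,0,1],[0,0,0.2,0,0,0,1],[0,0,0.1,0,0,0,1],[0,0,0,0,0,0,1],[0,0,0,0,0,0,1]],
])

```text
t: 27.95
tool_pos: [0.5491, 0.0639, 0.019]
eef_rot: [[-0.98, 0.198, -0.0], [0.198, 0.98, 0.001], [0.0, 0.001, -1.0]]
force: [-0.7, 0.4, -3.7]
finger_gap: 0.0531
grip_force: 74.5
```

>>> send_rows([
  [[0,0,0.03,0,0,0,1],[0,0,0,0,0,0,1]],
])

```text
t: 28.15
tool_pos: [0.5491, 0.0639, 0.0178]
eef_rot: [[-0.98, 0.198, 0.0], [0.198, 0.98, 0.001], [-0.0, 0.001, -1.0]]
force: [0.6, -0.9, -3.2]
finger_gap: 0.0527
grip_force: 74.5
```

>>> send_rows([
  [[0,0,0.02,0,0,0,1],[0,0,0,0,0,0,1]],
])

```text
t: 28.35
tool_pos: [0.5489, 0.0639, 0.0168]
eef_rot: [[-0.98, 0.198, -0.0], [0.198, 0.98, 0.001], [0.0, 0.0, -1.0]]
force: [0.6, 0.6, -3.0]
finger_gap: 0.0529
grip_force: 74.5
```

>>> send_rows([
  [[0,0,0.02,0,0,0,1],[0,0,0,0,0,0,1]],
])

```text
t: 28.55
tool_pos: [0.5489, 0.0639, 0.0159]
eef_rot: [[-0.98, 0.198, -0.0], [0.198, 0.98, 0.001], [0.001, 0.0, -1.0]]
force: [-0.0, 1.2, -3.4]
finger_gap: 0.0532
grip_force: 74.5
```

>>> send_rows([
  [[0,0,0.01,0,0,0,1],[0,0,0,0,0,0,1]],
])

```text
t: 28.75
tool_pos: [0.5489, 0.0638, 0.0157]
eef_rot: [[-0.98, 0.198, -0.0], [0.198, 0.98, 0.001], [0.0, 0.001, -1.0]]
force: [-1.1, -0.5, -0.7]
finger_gap: 0.0526
grip_force: 74.7
```

>>> send_rows([
  [[0,0,0,0,0,0,-0.2],[0,0,0,0,0,0,-0.35],[0,0,0,0,0,0,-0.5],[0,0,0,0,0,0,-0.6],[0,0,0,0,0,0,-0.6],[0,0,0,0,0,0,-0.6]],
])

```text
t: 29.35
tool_pos: [0.549, 0.0638, 0.0157]
eef_rot: [[-0.98, 0.198, -0.0], [0.198, 0.98, 0.001], [0.0, 0.001, -1.0]]
force: [0.1, 0.1, 0.0]
finger_gap: 0.0686
grip_force: 0.0
```

>>> send_rows([
  [[0,0,-0.2,0,0,0,-0.6],[0,0,-0.4,0,0,0,-0.6],[0,0,-0.8,0,0,0,-1],[0,0,-1,0,0,0,-1],[0,0,-1,0,0,0,-1],[0,0,-0.7,0,0,0,-1],[0,0,-0.3,0,0,0,-1],[0,0,0,0,0,0,-1]],
])

```text
t: 30.15
tool_pos: [0.5498, 0.0638, 0.1932]
eef_rot: [[-0.98, 0.198, 0.002], [0.198, 0.98, 0.001], [-0.002, 0.001, -1.0]]
force: [0.3, -0.1, 0.1]
finger_gap: 0.0857
grip_force: 0.0
```

```bash
python3 - <<'E'
from h import *
f=grab('wrist');P=cloud(f);m=(P[...,2]>.0305)&(P[...,2]<.037)&(abs(P[...,0]-.549)<.035)&(abs(P[...,1]-.0636)<.035)
q=P[m];print(len(q),cv2.minEnclosingCircle((q[:,:2]*1000).astype(np.float32)),np.median(q[:,2]),np.percentile(q[:,2],[3,97]))
go(443,396,190,168.6)
cv2.imwrite('pics/w8.png',f['img'][:,:,::-1])
E
```

```text
1561 ((548.728515625, 62.504703521728516), 27.88619041442871) 0.032377321269370485 [0.03086684 0.03372626]
t 30.2 p [549.1  63.8 191.6] yawx 168.59 tilt [0.    0.001] gap 85.7 grip 0.0 F [-0.1  0.1 -1.2] q6 [ 7. 19.  1. 72.  0. 18.]
shift units [4.243 7.617 0.044] turn units about tool z -0.002 -> yaw 168.6
```

View pics/w8.png

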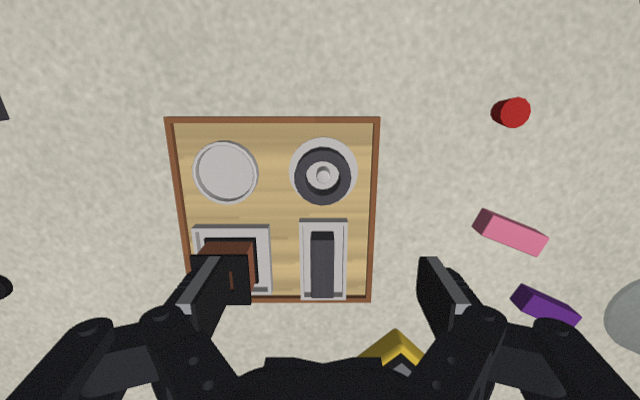

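The ring is over the post at (323,175), and the bar lies flat in the long insert. Next is the pole piece.

>>> send_rows([
  [[0.15,0.3,0,0,0,0,-1],[0.4,0.7,0,0,0,0,-1],[0.55,1,0,0,0,0,-1],[0.55,1,0,0,0,0,-1],[0.55,1,0,0,0,0,-1],[0.55,1,0,0,0,0,-1],[0.55,1,0,0,0,0,-1],[0.5,0.8,0,0,0,0,-1]],
])

```text
t: 31.0
tool_pos: [0.4516, 0.3627, 0.1901]
eef_rot: [[-0.98, 0.197, -0.002], [0.197, 0.98, -0.001], [0.002, -0.001, -1.0]]
force: [1.0, -0.0, 0.4]
finger_gap: 0.0857
grip_force: 0.0
```

>>> send_rows([
  [[0.3,0.5,0,0,0,0,-1],[0.15,0.3,0,0,0,0,-1],[0,0,0,0,0,0,-1],[0,0,0,0,0,0,-1]],
])

```text
t: 31.4
tool_pos: [0.4424, 0.3947, 0.1911]
eef_rot: [[-0.98, 0.198, -0.001], [0.198, 0.98, -0.001], [0.001, -0.001, -1.0]]
force: [-0.5, -0.7, -0.2]
finger_gap: 0.0855
grip_force: 0.0
```

```bash
python3 - <<'E'
from h import *
f=grab('wrist');P=cloud(f);near=(abs(P[...,0]-.443)<.045)&(abs(P[...,1]-.396)<.045)
for a,b in((.012,.07),(.042,.07),(.054,.07)):
    q=P[near&(P[...,2]>a)&(P[...,2]<b)]
    print(len(q),cv2.minEnclosingCircle((q[:,:2]*1000).astype(np.float32)),np.percentile(q[:,2],97))
go(443,396,12,168.6)
E
```

```text
1504 ((444.63177490234375, 397.1023254394531), 19.980913162231445) 0.05781334075721567
1109 ((444.3889465332031, 397.13720703125), 18.5178279876709) 0.05797302473552062
281 ((444.10821533203125, 397.2074279785156), 9.230193138122559) 0.05861735059351697
t 31.45 p [442.6 394.5 191.4] yawx 168.55 tilt [-0.001 -0.   ] gap 85.5 grip 0.0 F [ 0.2 -1.2  0.5] q6 [42. 24.  8. 75.  0. 53.]
shift units [-4.000e-03  4.100e-02  4.485e+00] turn units about tool z -0.01 -> yaw 168.6
```

>>> send_rows([
  [[-0.03,0.07,0.4,0,0,0,-1],[0,0,0.8,0,0,0,-1],[0,0,1,0,0,0,-1],[0,0,0.9,0,0,0,-1],[0,0,0.7,0,0,0,-1],[0,0,0.3,0,0,0,-1],[0,0,0.1,0,0,0,-1],[0,0,0,0,0,0,-1]],
])

```text
t: 32.25
tool_pos: [0.4447, 0.3979, 0.0245]
eef_rot: [[-0.98, 0.198, 0.0], [0.198, 0.98, 0.001], [0.0, 0.001, -1.0]]
force: [0.3, 1.0, 0.2]
finger_gap: 0.0853
grip_force: 0.0
```

>>> send_rows([
  [[0,0,0.2,0,0,0,-0.5],[0,0,0.08,0,0,0,-0.3],[0,0,0,0,0,0,-0.1],[0,0,0,0,0,0,0.1],[0,0,0,0,0,0,1],[0,0,0,0,0,0,1],[0,0,0,0,0,0,1],[0,0,0,0,0,0,1]],
])

```text
t: 33.05
tool_pos: [0.4443, 0.3983, 0.0132]
eef_rot: [[-0.98, 0.198, 0.0], [0.198, 0.98, 0.001], [0.0, 0.001, -1.0]]
force: [-3.0, -0.9, 5.6]
finger_gap: 0.0381
grip_force: 70.5
```

```bash
python3 -c "
from h import *
st()"
```

```text
t 33.05 p [444.3 398.3  13.2] yawx 168.6 tilt [0.    0.001] gap 38.1 grip 70.5 F [-3.  -0.9  5.6] q6 [42. 31. -8. 51.  0. 53.]
```

>>> send_rows([
  [[0,0,-0.1,0,0,0,1],[0,0,-0.2,0,0,0,1],[0,0,-0.4,0,0,0,1],[0,0,-0.6,0,0,0,1],[0,0,-0.6,0,0,0,1],[0,0,-0.3,0,0,0,1],[0,0,-0.1,0,0,0,1],[0,0,0,0,0,0,1]],
])

```text
t: 33.85
tool_pos: [0.4442, 0.3979, 0.1045]
eef_rot: [[-0.98, 0.198, -0.0], [0.198, 0.98, 0.001], [0.0, 0.001, -1.0]]
force: [-0.2, -0.1, -6.1]
finger_gap: 0.0376
grip_force: 71.3
```

```bash
python3 - <<'E'
from h import *
go(530,-34.2,60,168.6);f=grab('wrist');cv2.imwrite('pics/w9.png',f['img'][:,:,::-1])
E
```

```text
t 33.85 p [444.2 397.9 104.5] yawx 168.59 tilt [-0.     0.001] gap 37.6 grip 71.3 F [-0.2 -0.1 -6.1] q6 [42. 26. -1. 63.  0. 53.]
shift units [ -4.241 -10.166   1.106] turn units about tool z -0.002 -> yaw 168.6
```

View pics/w9.png

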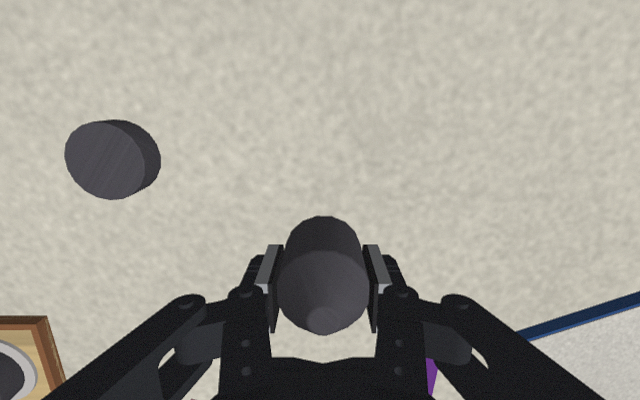

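The pole piece is held upright, with its tip at about (323,320). I travel to the cup.

>>> send_rows([
  [[-0.1,-0.3,0,0,0,0,1],[-0.3,-0.7,0,0,0,0,1],[-0.4,-0.95,0,0,0,0,1],[-0.4,-0.95,0,0,0,0,1],[-0.4,-0.95,0,0,0,0,1],[-0.4,-0.95,0,0,0,0,1],[-0.4,-0.95,0,0,0,0,1],[-0.4,-0.95,0,0,0,0,1]],
])

```text
t: 34.7
tool_pos: [0.5002, 0.1107, 0.1036]
eef_rot: [[-0.98, 0.198, -0.002], [0.198, 0.98, 0.0], [0.002, -0.0, -1.0]]
force: [0.1, 1.2, -4.9]
finger_gap: 0.0381
grip_force: 71.5
```

>>> send_rows([
  [[-0.4,-0.95,0,0,0,0,1],[-0.4,-0.95,0,0,0,0,1],[-0.3,-0.7,0,0,0,0,1],[-0.2,-0.5,0,0,0,0,1],[-0.14,-0.36,0,0,0,0,1],[0,0,0.2,0,0,0,1],[0,0,0.4,0,0,0,1],[0,0,0.3,0,0,0,1]],
])

```text
t: 35.5
tool_pos: [0.5292, -0.0335, 0.0669]
eef_rot: [[-0.98, 0.197, -0.002], [0.197, 0.98, 0.001], [0.002, 0.001, -1.0]]
force: [-0.2, -0.1, -6.1]
finger_gap: 0.0382
grip_force: 71.6
```

>>> send_rows([
  [[0,0,0.1,0,0,0,1],[0,0,0,0,0,0,1],[0,0,0,0,0,0,1]],
])

```text
t: 35.8
tool_pos: [0.5302, -0.0337, 0.0647]
eef_rot: [[-0.98, 0.197, -0.0], [0.197, 0.98, 0.001], [0.0, 0.001, -1.0]]
force: [0.2, 1.1, -5.7]
finger_gap: 0.0381
grip_force: 71.5
```

```bash
python3 - <<'E'
from h import *
rotv(168.6);go(530,-34.2,25,168.6)
E
```

```text
t 35.8 p [530.2 -33.7  64.7] yawx 168.62 tilt [-0.     0.001] gap 38.1 grip 71.5 F [ 0.2  1.1 -5.7] q6 [ -4.  21. -15.  54.   0.   8.]
level turn units [ 0.006 -0.002 -0.   ] then about z [0.    0.    0.004]
t 35.8 p [530.2 -33.7  64.7] yawx 168.62 tilt [-0.     0.001] gap 38.1 grip 71.5 F [ 0.2  1.1 -5.7] q6 [ -4.  21. -15.  54.   0.   8.]
shift units [ 0.002 -0.014  0.992] turn units about tool z 0.004 -> yaw 168.6
```

Contact is expected at TCP z of about 21 mm.

>>> send_rows([
  [[0,0,0.2,0,0,0,1],[0,0,0.3,0,0,0,1],[0,0,0.25,0,0,0,1],[0,0,0.15,0,0,0,1],[0,0,0.1,0,0,0,1],[0,0,0.03,0,0,0,1],[0,0,0,0,0,0,1],[0,0,0,0,0,0,1]],
])

```text
t: 36.6
tool_pos: [0.5303, -0.034, 0.0235]
eef_rot: [[-0.98, 0.198, 0.0], [0.198, 0.98, 0.001], [-0.0, 0.001, -1.0]]
force: [-0.4, -0.4, -6.0]
finger_gap: 0.038
grip_force: 71.6
```

>>> send_rows([
  [[0,0,0.02,0,0,0,1],[0,0,0,0,0,0,1]],
])

```text
t: 36.8
tool_pos: [0.5301, -0.034, 0.0225]
eef_rot: [[-0.98, 0.198, 0.0], [0.198, 0.98, 0.001], [0.0, 0.001, -1.0]]
force: [-0.0, -0.6, -5.5]
finger_gap: 0.0374
grip_force: 71.6
```

>>> send_rows([
  [[0,0,0.02,0,0,0,1],[0,0,0,0,0,0,1]],
])

```text
t: 37.0
tool_pos: [0.53, -0.034, 0.0215]
eef_rot: [[-0.98, 0.198, -0.0], [0.198, 0.98, 0.001], [0.0, 0.0, -1.0]]
force: [-0.1, -0.6, -5.5]
finger_gap: 0.0379
grip_force: 71.6
```

>>> send_rows([
  [[0,0,0.01,0,0,0,1],[0,0,0,0,0,0,1]],
])

```text
t: 37.2
tool_pos: [0.53, -0.0339, 0.0212]
eef_rot: [[-0.98, 0.198, -0.0], [0.198, 0.98, 0.001], [0.0, 0.0, -1.0]]
force: [-0.4, 0.5, -2.6]
finger_gap: 0.0378
grip_force: 72.0
```

>>> send_rows([
  [[0,0,0.01,0,0,0,1],[0,0,0,0,0,0,1]],
])

```text
t: 37.4
tool_pos: [0.5301, -0.0339, 0.0212]
eef_rot: [[-0.98, 0.198, 0.0], [0.198, 0.98, 0.001], [0.0, 0.001, -1.0]]
force: [-4.2, -0.1, 6.4]
finger_gap: 0.0382
grip_force: 73.0
```

>>> send_rows([
  [[0,0,0,0,0,0,0.1],[0,0,0,0,0,0,0],[0,0,0,0,0,0,-0.2],[0,0,0,0,0,0,-0.5],[0,0,0,0,0,0,-0.5],[0,0,0,0,0,0,-0.5]],
])

```text
t: 38.0
tool_pos: [0.5301, -0.0339, 0.0208]
eef_rot: [[-0.98, 0.198, -0.0], [0.198, 0.98, 0.001], [0.0, 0.0, -1.0]]
force: [-0.5, -0.5, 0.1]
finger_gap: 0.064
grip_force: 0.0
```

>>> send_rows([
  [[0,0,-0.2,0,0,0,-0.5],[0,0,-0.4,0,0,0,-0.5],[0,0,-0.8,0,0,0,-1],[0,0,-1,0,0,0,-1],[0,0,-1,0,0,0,-1],[0,0,-0.7,0,0,0,-1],[0,0,-0.3,0,0,0,-1],[0,0,0,0,0,0,-1]],
])

```text
t: 38.8
tool_pos: [0.5308, -0.0341, 0.1984]
eef_rot: [[-0.98, 0.198, 0.002], [0.198, 0.98, 0.0], [-0.002, 0.001, -1.0]]
force: [0.6, -1.0, -0.8]
finger_gap: 0.0854
grip_force: 0.0
```

```bash
python3 - <<'E'
from h import *
st();f=grab('wrist');P=cloud(f);near=(abs(P[...,0]-.53)<.035)&(abs(P[...,1]+.034)<.035)
q=P[near&(P[...,2]>.025)&(P[...,2]<.08)];print(cv2.minEnclosingCircle((q[:,:2]*1000).astype(np.float32)),np.percentile(q[:,2],99))
q=P[near&(P[...,2]>.062)&(P[...,2]<.08)];print(cv2.minEnclosingCircle((q[:,:2]*1000).astype(np.float32)))
cv2.imwrite('pics/w10.png',f['img'][:,:,::-1])
E
```

```text
t 38.8 p [530.8 -34.1 198.4] yawx 168.59 tilt [0.002 0.   ] gap 85.4 grip 0.0 F [ 0.6 -1.  -0.8] q6 [-4. 16. -1. 72.  0.  8.]
((530.5780639648438, -35.16340637207031), 20.063589096069336) 0.06636815897529402
((530.5261840820312, -35.291656494140625), 9.216471672058105)
```

View pics/w10.png

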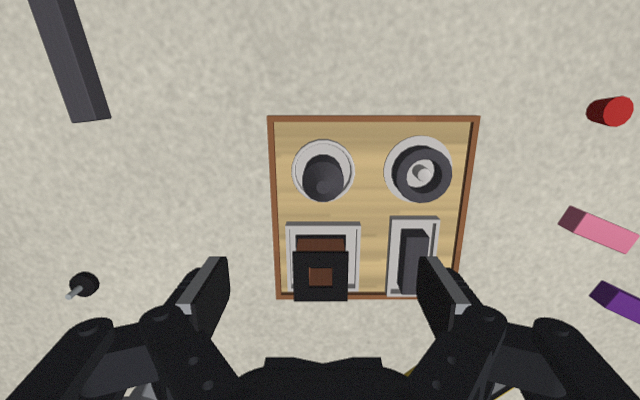

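The pole piece stands tip up in the cup at (323,172), with its top at 66 mm. The ring (421,172), coil (322,260) and bar (413,260) are all seated, and the arm is clear. I hand the job in.

```bash
python3 -c "
from workcell import ctrl
print(ctrl.sign_off())"
```

```text
the job is handed in; nothing more can be done
None
```

The coil, short bar, ring and pole piece are each set flat in their own inserts, confirmed by camera after each placing; I left the disc and long bar alone and handed the job in at about 39 s of the 102 s allowed.

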